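# Clamp a wooden blank at the repair bench with a thumbscrew

## Task

Slide the clamp's loose jaw along its rail until the wooden blank is held snugly between the two jaws, then turn the knurled thumbscrew on that jaw clockwise until you feel it seat, and stop there: do not force it on after the resistance has risen. Do not knock over the white oil bottle, and let go when done.

Things in the scene. Friction and masses are not known exactly. Their poses are not given: they have to be found in the camera images.
- fixture: steel clamping fixture bolted to the bench (fixed): a slotted rail 360 mm long, 60 mm wide and 30 mm high. Origin at the centre of its underside on the bench; its own y axis runs along the rail, from the sliding jaw towards the fixed jaw; z up. The grey fixed jaw stands at the +y end, its clamping face at y = +120 mm, its top 84 mm above the bench, without a screw.
- nest (a point): the point half-way up the blank and on the rail's centre line where the blank's centre lies when it touches the fixed jaw (fixture frame: y = +65 mm, 50 mm above the bench)
- jaw (a joint): position of the grey sliding jaw along the rail in m: 0 = farthest from the fixed jaw, grows towards the fixed jaw (+y of the fixture). At 0.125 the blank is just touched by both jaws. The jaw slides stiffly (about 3 N) and stays where it is left. It is 62 mm across the rail, 60 mm long along it, and its top is 90 mm above the bench.
- jaw_face (a point): centre of the sliding jaw's clamping face, 50 mm above the bench, on the rail's centre line; axes as the fixture
- thumbscrew (a joint): turn of the knurled thumbscrew's thread in rad: grows clockwise seen from above. It starts somewhere between 0.4 and 1.6, turns with a light even drag of about 0.04 N m, and seats at 2.8, its stop. It stays where it is left and does not visibly rise or sink.
- knob_center (a point): centre of the thumbscrew's knurled steel head, on its vertical axis over the middle of the sliding jaw, 112 mm above the bench: a cylinder 46 mm in diameter and 32 mm high, whose underside stands 6 mm above the jaw's top. Nothing near it is higher than the jaw's top, except the oil bottle. The jaw may be pulled along by this head.
- blank_center (a point): centre of the loose dark wooden blank, 110 mm long along the rail (its own y), 50 mm wide, 40 mm high, about 160 g, lying on the rail with a gap of 0 to 8 mm to the fixed jaw; it slides along when pushed
- oil_center (a point): centre, half-way up, of the white oil bottle with a black cap, 48 mm in diameter, 130 mm tall, standing loose on the bench near the fixed-jaw end of the rail; its own z points up
- thumbscrew_head (a joint): how far in rad, clockwise, the head has been tightened after the thread has seated; 0 until then. From the seat on the resistance rises quickly, by 1.5 N m per rad (0.2 gives about 0.3 N m); when let go the head eases back to about 0.05. Beyond 0.5 (about 0.8 N m) the screw is overtightened.
Things that resemble listed ones, but are neither listed nor needed, are in the scene too. There is more than one size of the part that bears oil_center; the job needs the smaller. What is shaped like the part that bears blank_center but blue is not meant.

How it is judged (in metres and radians):
On the way, in this order (a step that is already met when the one before it is completed fails the run):
1. the sliding jaw is up against the blank and the thumbscrew not yet tight (value of joint jaw above 0.122 m and value of joint thumbscrew below 2.6 rad), for 0.2 s.
2. the thumbscrew is seated (value of joint thumbscrew above 2.72 rad), for 0.2 s.
At the end, for the whole second after the job is handed in: the sliding jaw is up against the blank (no more than 3 mm of play left between the jaws), the blank still lies in its place on the rail (centre within 12 mm of the nest, flat within 0.1 rad, at rest), the thumbscrew is seated (reading above 2.72), the oil bottle stands (value of joint jaw above 0.122 m and value of joint thumbscrew above 2.72 rad and distance between blank_center and nest below 0.012 m and angle between blank_center's own z axis and vertical below 0.1 rad and linear speed of blank below 0.01 m/s and angle between oil_center's own z axis and vertical below 0.3 rad); the robot touches nothing.
It fails at once if the thumbscrew is forced on well past its seat (overtightened by more than 0.5 rad) (value of joint thumbscrew_head above 0.5 rad).
It fails at once if the oil bottle is knocked over (angle between oil_center's own z axis and vertical above 0.5 rad).
It also fails if it takes over 54 s, if anything falls off the work surface, if the arm or the gripper's body presses on something with over 40 N, if the wrist force passes 120 N, or if a joint passes its speed limit or range.

## Robot

A 6-joint arm with a two-finger parallel gripper is mounted at the origin on the work surface. World frame = base frame: x ahead of the robot, y to its left, z up, the work surface at z = 0. Lengths are in mm, angles in rad, forces in N, time in s.
With the tool pointing down it reaches from about 350 to 775 mm from the base axis. Payload 5.5 kg.
Tool frame: the origin (TCP) lies at the very end of the fingers, on their centre line; the grasp point (between the pads) lies 19 mm behind it; z points along the fingers, y is the direction in which the jaws open and shut (so a half turn about z gives the same grasp; the last joint's range is limited). The gripper opens to 85 mm and grips with 20 to 120 N. Pads are 22 mm wide; open, the fingers measure 114 mm over their backs; the gripper's body (76 mm by 85 mm) begins 54 mm behind the grasp point. The pads swing forward as they close: fully open they stand 13 mm farther back than shut.
Start: joints at [-0.14, 0.313, 0.046, 1.304, 0, 1.431], TCP at [575.044, -0.016, 199.223] pointing down, gripper open.
Joint ranges: [-2.76, 2.76], [-0.86, 1.69], [-1.03, 1.26], [-2.2, 2.34], [-1.47, 1.5], [-3.14, 3.14]. Speed limits (rad/s): [2.57, 2.57, 3.14, 3.14, 3.14, 3.14].

## Interface

Orientations are given as a unit quaternion [w, x, y, z].
In Python, from cell import sensors, optics, workorder gives the robot as it stands.
- The arm moves only by the tool servo_tool, never from a script. Its argument "motion" is a list of rows, each an object with "claw": the closure, from 0 (fully open) to 1 (shut); "dp": the shift along the tool's x, y, z in mm, a list of three; "rotation": the turn, a rotation vector about the tool's x, y, z in degrees, a list of three. A call has 1 to 10 rows; each row shifts and turns the pose as measured when the row begins, along the tool's axes as they then stand; what a row does not reach is not made up. A row lasts 1/12 s, in which the tool goes at most 41.7 mm and 7.16 degrees, less where a joint would pass 70% of its speed; a pose out of reach is approached as far as the arm can. A call with a gripper value outside its range is refused whole. The fingers move at their own pace and stop on an object; "newtons" is the grip in N (left out, the last holds). Time passes only in rows, so rows that do not move let the fingers close. It gives the time, the measured TCP pose, the force and the opening at its end, in the units of the state.
- sensors.get_state(): the state, without advancing time (a new reading comes with each control period).
- optics.read_camera(name): name is "scene" or "side" or "wrist"; returns the picture (384x512x3 uint8, red, green, blue); there is no depth.
- optics.calibration(name): a dict with "fx", "fy", "cx", "cy" (pixels), "extrinsics" (4x4, takes a point from camera to world coordinates). Camera axes: x right, y down, z forward; pixel columns grow to the right and rows downward; lengths in mm; the calibration is good to about 2 mm. A picture is of the moment at which its call begins: read the wrist's pose just before it. calibration takes no time and is no camera call; for the wrist camera it gives the pose at the moment of the call.
- workorder.close_job(): hands the job in, once; it reports no verdict.
Trained networks look in the newest picture that a camera, given by its name, has taken for a name from the list of things; names that differ only in an ending like _2 or _b are one class to them, and where a whole thing is asked for, a point or a joint stands for the part that bears it (a point fixed in the world has none). Each returns a list of dicts, best first, with "score" (0 to 1); they miss things now and then, are a little off and sometimes report something else, mostly with a low value. They report only what shows in the picture. A call takes as long as a camera call. They do not tell look-alikes from the thing itself.
- optics.find_in(thing, camera): "bbox" ([left, top, right, bottom] in pixels, round what is visible of it).
- optics.silhouettes(thing, camera): "region" (384x512 bool, what is visible of it) and "bbox" ([left, top, right, bottom] in pixels, round what is visible of it).
The state is a dict: "time": time; "q": joint angles; "joint_vel": joint speeds; "joint_torque": joint torques, N m; "eef_pos": TCP position; "tcp_rot": TCP orientation; "wrist_force": force on the tool from outside, world axes, zero at the start; "ft_torque": the same for the moment, N m; "opening": finger opening in mm.
Only numpy, scipy, OpenCV 4.12 (cv2) and the standard library are available. Lean on these libraries where they do the work, as an engineer would, in place of code of your own. Each camera call takes 0.05 s, during which the arm holds its last target.

## Working session

There is one attempt and no reset: what is moved stays moved. The work goes in short steps, Python scripts to look and compute and a tool call to move; the robot and the scene stay as the last step left them, time stands still between calls to the robot, and variables do not carry over. Pictures are saved under pics/ and viewed, and the job is handed in when it is done.

Besides the shell and the picture viewer there is one more tool, called after "Request:" as name(argument=value, ...), one argument or row to a line, values as JSON. servo_tool: Moves the arm, as the interface text tells. Its arguments: {"type":"object","properties":{"motion":{"type":"array"},"newtons":{"type":"number"}},"required":["motion"]}

```bash
mkdir -p pics; ls; cat > h.py <<'E'
import numpy as np, cv2
from cell import sensors, optics, workorder
def shot(n,f):
    im=optics.read_camera(n); cv2.imwrite('pics/'+f,im[:,:,::-1]); return im
def ray(n,u,v,z):
    c=optics.calibration(n);T=np.array(c['extrinsics'])
    d=T[:3,:3]@np.array([(u-c['cx'])/c['fx'],(v-c['cy'])/c['fy'],1]);o=T[:3,3]
    return o+d*(z-o[2])/d[2]
def proj(n,p):
    c=optics.calibration(n);T=np.linalg.inv(np.array(c['extrinsics']))
    q=T[:3,:3]@np.array(p)+T[:3,3]
    return np.array([c['fx']*q[0]/q[2]+c['cx'],c['fy']*q[1]/q[2]+c['cy']])
E
python3 - <<'E'
from h import *
a=shot('scene','s0.png');print([ (t,[(np.round(r['bbox']),round(r['score'],2)) for r in optics.find_in(t,'scene')]) for t in ['knob_center','jaw','blank_center','oil_center','fixture']])
b=shot('side','d0.png');print([ (t,[(np.round(r['bbox']),round(r['score'],2)) for r in optics.find_in(t,'side')]) for t in ['knob_center','jaw','blank_center','oil_center','fixture']])
print(sensors.get_state())
for n in['scene','side']:print(optics.calibration(n))
cv2.imwrite('pics/both0.png',cv2.resize(np.vstack([a,b])[:,:,::-1],None,fx=.78,fy=.78))
E
```

```text
pics
[('knob_center', [(array([188., 131., 213., 155.]), 0.6), (array([222., 176., 270., 224.]), 0.37)]), ('jaw', [(array([180., 128., 222., 186.]), 0.59)]), ('blank_center', [(array([222., 175., 270., 225.]), 0.94), (array([329., 210., 385., 248.]), 0.71), (array([191., 130., 213., 152.]), 0.18)]), ('oil_center', [(array([213., 210., 241., 268.]), 0.82), (array([249., 221., 298., 322.]), 0.82), (array([188., 130., 214., 154.]), 0.65)]), ('fixture', [])]
[('knob_center', [(array([258., 243., 289., 276.]), 0.72)]), ('jaw', [(array([247., 242., 294., 305.]), 0.9)]), ('blank_center', [(array([234., 183., 269., 241.]), 0.84), (array([152., 157., 196., 200.]), 0.63)]), ('oil_center', [(array([264., 116., 291., 171.]), 0.97), (array([274., 151., 301., 201.]), 0.92)]), ('fixture', [(array([220., 162., 306., 333.]), 0.83)])]
{'time': 0.6, 'q': array([-1.39589774e-01,  3.13182440e-01,  4.61057798e-02,  1.30362772e+00,
        5.41755910e-06,  1.43120577e+00]), 'joint_vel': array([ 1.79146860e-03,  9.62017977e-05,  2.15406756e-03,  1.45384057e-03,
       -1.40948077e-03,  7.35599903e-05]), 'jo
[... 658 characters left out ...]
527e-01,  5.51009774e-01, -6.75538591e-01,
         5.42760052e+02],
       [ 5.23964136e-03, -7.76761438e-01, -6.29773145e-01,
         5.27032664e+02],
       [ 0.00000000e+00,  0.00000000e+00,  0.00000000e+00,
         1.00000000e+00]])}
{'fx': 413.26942126976513, 'fy': 413.26942126976513, 'cx': 253.46577808612008, 'cy': 192.2544410575606, 'extrinsics': array([[ 9.96769933e-01, -5.38640104e-02,  5.95681841e-02,
         4.73199842e+02],
       [-8.00994768e-02, -7.20456104e-01,  6.88859257e-01,
        -5.00607507e+02],
       [ 5.81153969e-03, -6.91405576e-01, -7.22443462e-01,
         6.97827369e+02],
       [ 0.00000000e+00,  0.00000000e+00,  0.00000000e+00,
         1.00000000e+00]])}
```

View pics/both0.png

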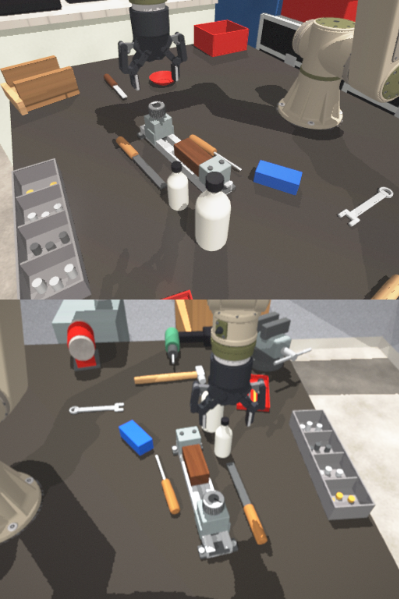

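```bash
python3 - <<'E'
import cv2,numpy as np
a=cv2.imread('pics/s0.png')[110:330,160:400];b=cv2.imread('pics/d0.png')[100:340,140:320]
cv2.imwrite('pics/c0.png',np.hstack([cv2.resize(a,(400,367)),np.zeros((367,10,3),np.uint8),cv2.resize(b,(275,367))]))
E
```

```text
(no output)
```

View pics/c0.png

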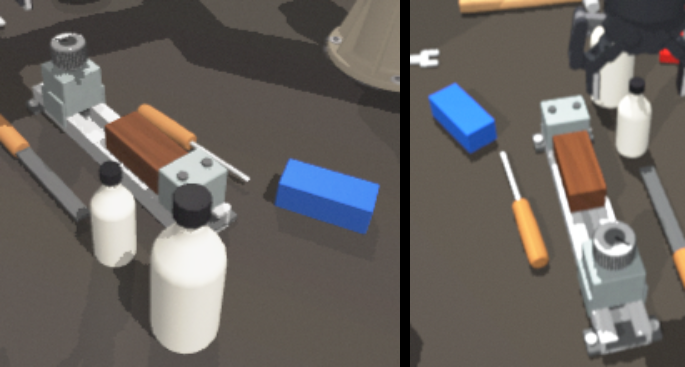

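In both pictures the knob is at scene (200,143) / side (273,258), with the jaw below it. The dark wooden blank is at scene (246,200) / side (252,212); the blue block at scene (357,229) is the decoy. The small bottle is at scene (227,240) / side (287,176). The larger one at scene (273,270) is not meant. I'll enlarge for the corners.

```bash
python3 - <<'E'
from h import *
for n,f,(x0,y0,w,h) in [('scene','s0.png',(170,120,120,110)),('side','d0.png',(215,155,100,140))]:
    a=cv2.imread('pics/'+f)[y0:y0+h,x0:x0+w]
    k=5 if n=='scene' else 4
    a=cv2.resize(a,None,fx=k,fy=k,interpolation=cv2.INTER_CUBIC)
    for u in range(0,w,20):cv2.putText(a,str(x0+u),(u*k,10),0,.35,(0,255,255));cv2.line(a,(u*k,0),(u*k,h*k),(0,255,255),1) if u%20==0 else 0
    for u in range(0,h,20):cv2.putText(a,str(y0+u),(0,u*k+10),0,.35,(0,255,255));cv2.line(a,(0,u*k),(w*k,u*k),(0,255,255),1)
    cv2.imwrite('pics/z_'+n+'.png',a)
E
```

```text
(no output)
```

View pics/z_scene.png

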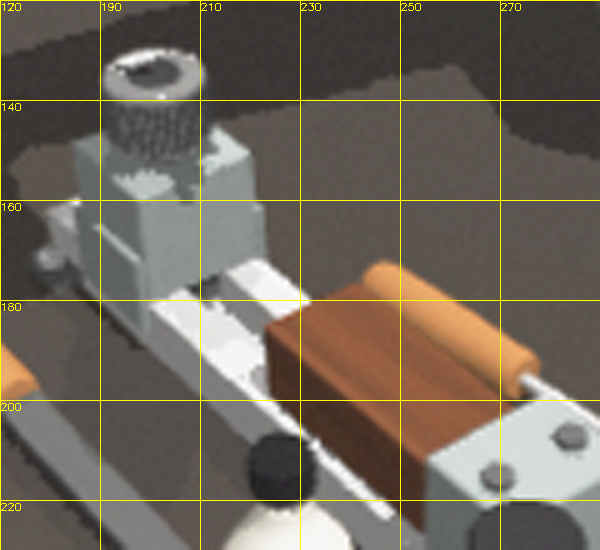

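View pics/z_side.png

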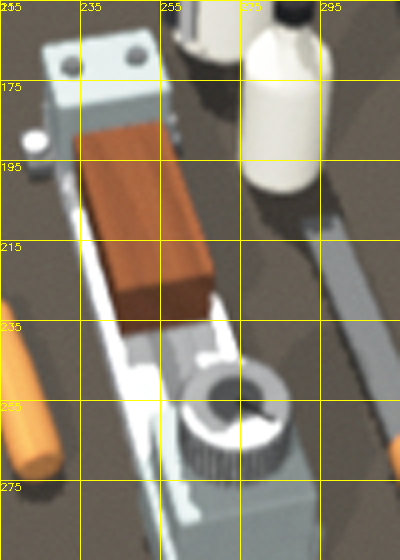

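```bash
cat > fit.py <<'E'
from h import *
from scipy.optimize import least_squares
obs=[('scene',(200.5,135),'k',0,0,128),('side',(273.8,255.8),'k',0,0,128),
('scene',(197.5,159),'k',31,30,90),('scene',(184.5,148.5),'k',31,-30,90),('scene',(220,150.5),'k',-31,30,90),
('scene',(256,212),'f',30,120,84),('side',(229,181),'f',-30,120,84),('side',(257.5,175),'f',30,120,84),
('side',(225.5,166),'f',-30,150,84),('side',(252.5,162),'f',30,150,84)]
bl=[('scene',(223,184.5),25,-55),('scene',(241,176.5),-25,-55),('side',(244.5,227.5),-25,-55),('side',(268,223),25,-55),('side',(234,189),-25,55),('side',(256,186),25,55)]
def W(p,x,y,z):
    c,s=np.cos(p[2]),np.sin(p[2]);return np.array([p[0]+c*x-s*y,p[1]+s*x+c*y,z])
def res(p,full=False):
    r=[]
    for n,uv,w,x,y,z in obs:
        if w=='f' and y==150: y=p[6]
        yy=y if w=='f' else -145+p[3]*1000+y
        r.append(proj(n,W(p,x,yy,z))-uv)
    for n,uv,x,y in bl: r.append(proj(n,W(p,x+p[5],65-p[4]+y,70))-uv)
    return np.array(r) if full else np.ravel(r)
o=least_squares(res,[480,0,.3,0,4,0,150],x_scale=[10,10,.1,.01,3,3,5],loss='soft_l1')
p=o.x;print(np.round(p,4));print(np.round(res(p,True),1))
k=W(p,0,-145+p[3]*1000,112);print('knob',k,'yaw deg',np.degrees(p[2]))
for u,v in[(227,266)]:print('oil',ray('scene',227,266,0),ray('side',287,203,0))
E
python3 fit.py
```

```text
[ 5.241337e+02  9.907500e+00  1.531000e-01  2.890000e-02  1.160710e+01
 -5.445000e-01  1.647736e+02]
[[ 0.1 -0.5]
 [-0.3 -0.4]
 [-0.3  0.5]
 [-0.9 -0.7]
 [ 0.6 -0.4]
 [-0.2  0.1]
 [ 0.5 -0.9]
 [-0.4  0.7]
 [ 0.1  0.1]
 [-0.2 -0.1]
 [-1.3 -0.1]
 [-0.1 -0.9]
 [-0.4  0.2]
 [ 0.9  0.2]
 [-1.1 -0.8]
 [-0.2 -1.6]]
knob [ 541.83407205 -104.81975709  112.        ] yaw deg 8.770557330737603
oil [610.47030646 157.41047858   0.        ] [604.33366776 125.24205839   0.        ]
```

Request:
servo_tool(
  motion=[
    {"claw": 0,"dp": [-26,-8,0],"rotation": [0,0,0]},
    {"claw": 0,"dp": [-26,-8,0],"rotation": [0,0,0]},
    {"claw": 0,"dp": [-26,-8,0],"rotation": [0,0,0]},
    {"claw": 0,"dp": [-26,-8,0],"rotation": [0,0,0]},
    {"claw": 0,"dp": [0,0,0],"rotation": [0,0,-7]},
    {"claw": 0,"dp": [0,0,0],"rotation": [0,0,-7]},
    {"claw": 0,"dp": [0,0,0],"rotation": [0,0,-7]},
    {"claw": 0,"dp": [0,0,0],"rotation": [0,0,-7]},
    {"claw": 0,"dp": [0,0,0],"rotation": [0,0,-7]},
    {"claw": 0,"dp": [0,0,0],"rotation": [0,0,-7]},
  ],
  newtons=30,
)

```text
time: 1.43
eef_pos: [542.1, -109.2, 199.6]
tcp_rot: [0.001, 0.395, 0.918, 0.0]
wrist_force: [-0.2, -0.2, -0.1]
opening: 85.5
```

Request:
servo_tool(
  motion=[
    {"claw": 0,"dp": [0,0,0],"rotation": [0,0,-7]},
    {"claw": 0,"dp": [0,0,0],"rotation": [0,0,-7]},
    {"claw": 0,"dp": [0,0,0],"rotation": [0,0,-7]},
    {"claw": 0,"dp": [0,0,0],"rotation": [0,0,-7]},
    {"claw": 0,"dp": [0,0,0],"rotation": [0,0,-7]},
    {"claw": 0,"dp": [0,0,0],"rotation": [0,0,-7]},
    {"claw": 0,"dp": [0,0,0],"rotation": [0,0,-7]},
  ],
)

```text
time: 2.02
eef_pos: [542.2, -109.6, 200.1]
tcp_rot: [0.001, -0.031, 1.0, -0.001]
wrist_force: [0.5, 0.2, 0.3]
opening: 85.7
```

```bash
cat > rel.py <<'E'
from h import *
from scipy.spatial.transform import Rotation as R
def st():
    s=sensors.get_state();q=s['tcp_rot'];r=R.from_quat([q[1],q[2],q[3],q[0]])
    M=r.as_matrix()
    print('t',round(s['time'],2),'tcp',np.round(s['eef_pos'],1),'y-axis deg',round(np.degrees(np.arctan2(M[1,1],M[0,1])),2),'z',np.round(M[:,2],3),'F',np.round(s['wrist_force'],1),'T',np.round(s['ft_torque'],2),'open',round(s['opening'],1),'q6',round(s['q'][5],3))
    return s,M
def rel(p):
    s,M=st();print('tool delta',np.round(M.T@(np.array(p)-s['eef_pos']),1))
E
python3 - <<'E'
from rel import *
rel([541.8,-104.8,97])
print(proj('wrist',[541.8,-104.8,128]))
a=shot('wrist','w1.png');print([(np.round(r['bbox']),round(r['score'],2)) for r in optics.find_in('knob_center','wrist')])
E
```

```text
t 2.02 tcp [ 542.2 -109.6  200.1] y-axis deg 93.56 z [ 0.003 -0.001 -1.   ] F [0.5 0.2 0.3] T [-0.02 -0.01 -0.03] open 85.7 q6 -0.407
tool delta [  0.4   4.9 103.1]
[263.6021426  188.02257174]
[(array([234., 152., 297., 218.]), 0.75)]
```

View pics/w1.png

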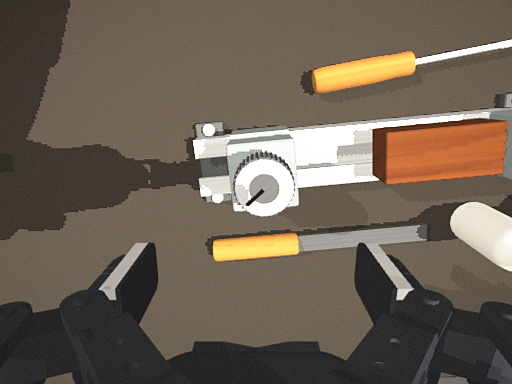

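```bash
python3 - <<'E'
from rel import *
print(ray('wrist',264,184.5,128)); st()
E
```

```text
[ 539.02257215 -104.66448385  128.        ]
t 2.12 tcp [ 542.2 -109.6  200.1] y-axis deg 93.22 z [ 0.003 -0.001 -1.   ] F [-0.4  0.3 -0.6] T [-0.02  0.05 -0.04] open 85.2 q6 -0.401
```

The picture shows the knob's top at (264,184), 3-4 px from where my fit put it. The open fingers straddle it along the rail, and the blank is at (440,150). I'll descend over the knob.

Request:
servo_tool(
  motion=[
    {"claw": 0,"dp": [2,5,0],"rotation": [0,0,-5.5]},
    {"claw": 0,"dp": [0,0,20],"rotation": [0,0,0]},
    {"claw": 0,"dp": [0,0,20],"rotation": [0,0,0]},
    {"claw": 0,"dp": [0,0,15],"rotation": [0,0,0]},
    {"claw": 0,"dp": [0,0,0],"rotation": [0,0,0]},
  ],
)

```text
time: 2.53
eef_pos: [541.7, -105.2, 145.3]
tcp_rot: [0.004, -0.068, 0.998, -0.002]
wrist_force: [-0.6, 1.0, -0.6]
opening: 85.2
```

```bash
python3 - <<'E'
from rel import *
rel([540.5,-104.8,97])
a=shot('wrist','w2.png');
E
```

```text
t 2.53 tcp [ 541.7 -105.2  145.3] y-axis deg 97.82 z [ 0.008 -0.003 -1.   ] F [-0.6  1.  -0.6] T [ 0.04  0.   -0.01] open 85.2 q6 -0.474
tool delta [ 1.5  0.7 48.3]
```

View pics/w2.png

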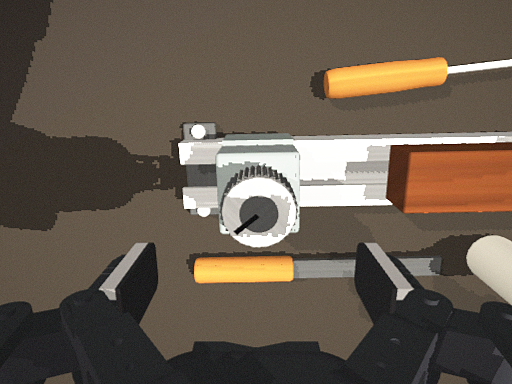

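The picture shows the rail level, the knob's top at (260,211) and the fingers centred on it at about column 258. Going down and gripping.

Request:
servo_tool(
  motion=[
    {"claw": 0,"dp": [1.5,0.5,15],"rotation": [0,0,0]},
    {"claw": 0,"dp": [0,0,15],"rotation": [0,0,0]},
    {"claw": 0,"dp": [0,0,15],"rotation": [0,0,0]},
    {"claw": 0,"dp": [0,0,2],"rotation": [0,0,0]},
    {"claw": 0,"dp": [0,0,0],"rotation": [0,0,0]},
  ],
)

```text
time: 3.0
eef_pos: [544.7, -106.5, 104.4]
tcp_rot: [0.008, -0.063, 0.998, -0.003]
wrist_force: [-0.1, -0.3, 0.1]
opening: 85.5
```

```bash
python3 - <<'E'
from rel import *
rel([540.5,-104.8,97])
E
```

```text
t 3.0 tcp [ 544.7 -106.5  104.4] y-axis deg 97.25 z [ 0.017 -0.006 -1.   ] F [-0.1 -0.3  0.1] T [-0.04  0.04 -0.01] open 85.5 q6 -0.464
tool delta [4.  2.2 7.3]
```

Request:
servo_tool(
  motion=[
    {"claw": 0,"dp": [4,2,4],"rotation": [-0.3,1,-1.5]},
    {"claw": 0,"dp": [0,0,2],"rotation": [0,0,0]},
    {"claw": 0,"dp": [0,0,0],"rotation": [0,0,0]},
  ],
)

```text
time: 3.25
eef_pos: [542.0, -105.6, 101.3]
tcp_rot: [0.0, -0.077, 0.997, -0.002]
wrist_force: [0.0, -0.4, 0.7]
opening: 85.6
```

```bash
python3 - <<'E'
from rel import *
rel([540.5,-104.8,97])
E
```

```text
t 3.25 tcp [ 542.  -105.6  101.3] y-axis deg 98.81 z [ 0.001 -0.004 -1.   ] F [ 0.  -0.4  0.7] T [ 0.   -0.01 -0.01] open 85.6 q6 -0.489
tool delta [1.3 1.  4.3]
```

Request:
servo_tool(
  motion=[
    {"claw": 0.2,"dp": [1,1,3],"rotation": [0,0,0]},
    {"claw": 0.6,"dp": [0,0,0],"rotation": [0,0,0]},
    {"claw": 0.6,"dp": [0,0,0],"rotation": [0,0,0]},
    {"claw": 0.7,"dp": [0,0,0],"rotation": [0,0,0]},
    {"claw": 0.7,"dp": [0,0,0],"rotation": [0,0,0]},
    {"claw": 0.7,"dp": [0,0,0],"rotation": [0,0,0]},
  ],
  newtons=30,
)

```text
time: 3.75
eef_pos: [542.1, -105.0, 100.0]
tcp_rot: [0.002, -0.077, 0.997, -0.003]
wrist_force: [-0.3, 1.1, 0.4]
opening: 25.7
```

```bash
python3 - <<'E'
from rel import *
rel([540.5,-104.8,97])
E
```

```text
t 3.75 tcp [ 542.1 -105.   100. ] y-axis deg 98.78 z [ 0.004 -0.005 -1.   ] F [-0.3  1.1  0.4] T [-0.02 -0.01  0.01] open 25.7 q6 -0.488
tool delta [1.5 0.5 3. ]
```

```bash
python3 - <<'E'
from rel import *
a=shot('wrist','w3.png');b=shot('side','d3.png');c=shot('scene','s3.png')
f=lambda a,x,y:cv2.resize(a[y:y+150,x:x+150],(384,384))
cv2.imwrite('pics/m3.png',np.hstack([f(c,130,60),f(b,200,150)])[:,:,::-1])
E
```

```text
(no output)
```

View pics/w3.png

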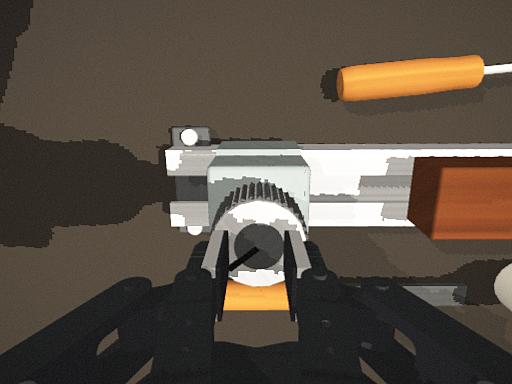

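View pics/m3.png

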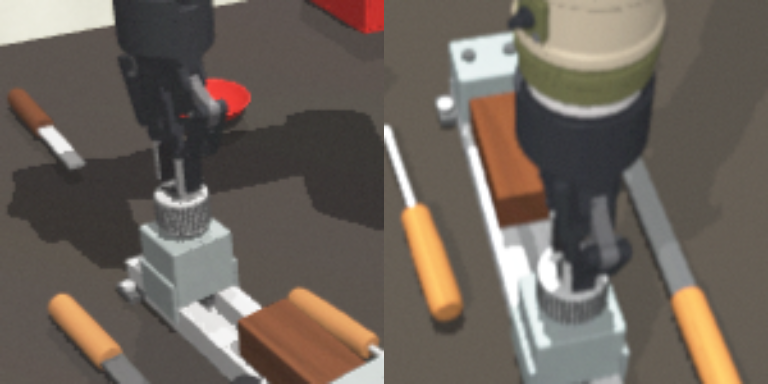

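```bash
python3 - <<'E'
from rel import *
s,M=st();p=s['eef_pos']
for d in(0,-19):
  for y in(-13,0,13):print(d,y,proj('wrist',p+M@[0,y,d]).round(),proj('scene',p+M@[0,y,d]).round(),proj('side',p+M@[0,y,d]).round())
c=optics.calibration('wrist');E=np.array(c['extrinsics']);print((M.T@(E[:3,3]-p)).round(1),(M.T@E[:3,:3]).round(3))
for z in (96,128): print([proj('wrist',[541.5+dx,-105,z]).round() for dx in(-23,0,23)])
print(ray('wrist',260,245,128))
E
```

```text
t 3.9 tcp [ 542.1 -105.   100. ] y-axis deg 98.78 z [ 0.004 -0.005 -1.   ] F [ 1.1 -0.5 -0.4] T [ 0.03  0.03 -0.02] open 25.6 q6 -0.488
0 -13 [235. 224.] [199. 143.] [275. 271.]
0 0 [258. 224.] [202. 145.] [273. 265.]
0 13 [281. 224.] [205. 148.] [271. 259.]
-19 -13 [232. 238.] [198. 136.] [275. 265.]
-19 0 [258. 238.] [201. 138.] [273. 259.]
-19 13 [284. 238.] [204. 140.] [271. 252.]
[  70.4   -0.9 -174.7] [[-0.001 -0.962 -0.275]
 [ 1.    -0.001 -0.001]
 [ 0.    -0.275  0.962]]
[array([264., 182.]), array([258., 220.]), array([252., 256.])]
[array([266., 200.]), array([258., 245.]), array([251., 286.])]
[ 541.50846171 -103.99034136  128.        ]
```

```bash
python3 - <<'E'
from rel import *
s,M=st();p=s['eef_pos']
for d in(0,-13,-30,-45):
  print(d,[proj('wrist',p+M@[x,y,d]).round() for y in(42.5,13) for x in(11,-11)])
a=cv2.imread('pics/w3.png')[160:340,150:370];cv2.imwrite('pics/w3z.png',cv2.resize(a,None,fx=3.5,fy=3.3))
a=cv2.imread('pics/s3.png')[90:190,150:270];cv2.imwrite('pics/s3z.png',cv2.resize(a,None,fx=6,fy=6,interpolation=cv2.INTER_CUBIC))
E
```

```text
t 3.9 tcp [ 542.1 -105.   100. ] y-axis deg 98.78 z [ 0.004 -0.005 -1.   ] F [ 1.1 -0.5 -0.4] T [ 0.03  0.03 -0.02] open 25.6 q6 -0.488
0 [array([335., 205.]), array([332., 242.]), array([281., 205.]), array([280., 242.])]
-13 [array([340., 213.]), array([338., 252.]), array([283., 213.]), array([282., 252.])]
-30 [array([349., 226.]), array([346., 268.]), array([286., 226.]), array([285., 268.])]
-45 [array([359., 239.]), array([355., 285.]), array([289., 239.]), array([288., 285.])]
```

View pics/w3z.png

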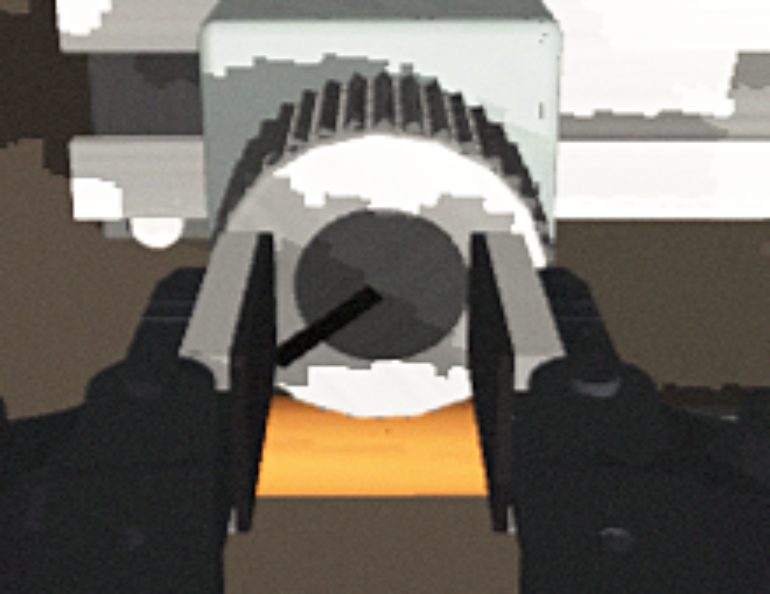

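View pics/s3z.png

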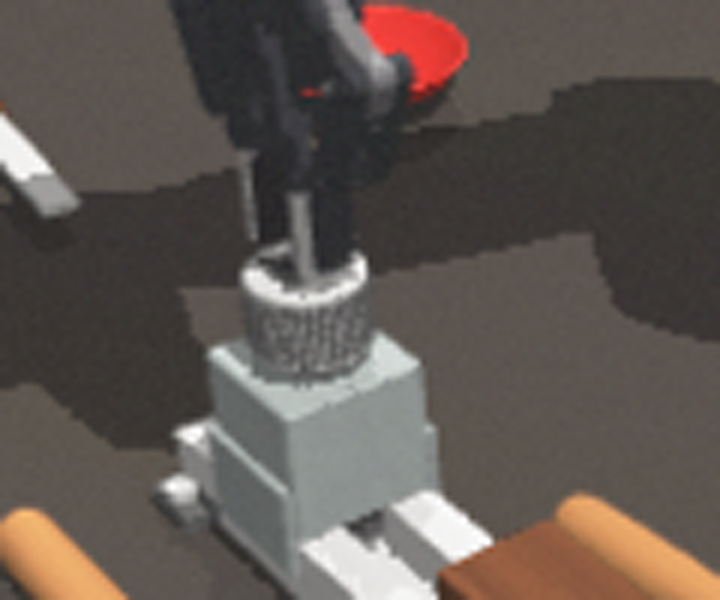

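The picture shows the pads shut to 26 mm above the knob's top rim, with the knob not between them. The pad tips look about 30 mm higher than the reported TCP. I'll check this before going lower.

Request:
servo_tool(
  motion=[
    {"claw": 0,"dp": [0,0,0],"rotation": [0,0,0]},
    {"claw": 0,"dp": [0,0,0],"rotation": [0,0,0]},
    {"claw": 0,"dp": [0,0,0],"rotation": [0,0,0]},
    {"claw": 0,"dp": [0,0,0],"rotation": [0,0,0]},
    {"claw": 0,"dp": [0,0,0],"rotation": [0,0,0]},
    {"claw": 0,"dp": [0,0,0],"rotation": [0,0,0]},
  ],
)

```text
time: 4.4
eef_pos: [542.0, -105.0, 99.9]
tcp_rot: [0.002, -0.077, 0.997, -0.003]
wrist_force: [-0.4, -0.3, -0.2]
opening: 85.5
```

```bash
python3 - <<'E'
from rel import *
s,M=st();p=s['eef_pos']
w=shot('wrist','w4.png');c=shot('scene','s4.png');b=shot('side','d4.png')
k=np.array([541.5,-104.5,128])
print('knob width pred px',[proj('wrist',k+M@[0,y,0]).round(1) for y in(-23,23)],[proj('scene',k+M@[0,y,0]).round(1) for y in(-23,23)])
for n in('scene','side'):
  for d in(0,-13,-30,-46):print(n,d,[proj(n,p+M@[x,y,d]).round() for y in(42.5,-42.5) for x in(11,-11)])
f=lambda a,x,y:cv2.resize(a[y:y+120,x:x+120],(399,399),interpolation=cv2.INTER_CUBIC)
cv2.imwrite('pics/m4.png',np.hstack([f(c,140,70),f(b,220,190)])[:,:,::-1])
E
```

```text
t 4.4 tcp [ 542.  -105.    99.9] y-axis deg 98.78 z [ 0.004 -0.005 -1.   ] F [-0.4 -0.3 -0.2] T [0.02 0.02 0.01] open 85.5 q6 -0.488
knob width pred px [array([211. , 245.1]), array([306.9, 245. ])] [array([195.4, 130.3]), array([206.3, 138.8])]
scene 0 [array([216., 152.]), array([208., 155.]), array([196., 136.]), array([188., 139.])]
scene -13 [array([216., 147.]), array([207., 150.]), array([196., 131.]), array([187., 134.])]
scene -30 [array([215., 140.]), array([207., 143.]), array([195., 125.]), array([187., 128.])]
scene -46 [array([215., 134.]), array([206., 137.]), array([194., 118.]), array([186., 121.])]
side 0 [array([261., 247.]), array([273., 244.]), array([273., 288.]), array([286., 285.])]
side -13 [array([261., 242.]), array([273., 240.]), array([274., 283.]), array([287., 281.])]
side -30 [array([261., 236.]), array([273., 234.]), array([274., 278.]), array([287., 275.])]
side -46 [array([261., 230.]), array([274., 228.]), array([274., 272.]), array([288., 269.])]
```

View pics/m4.png

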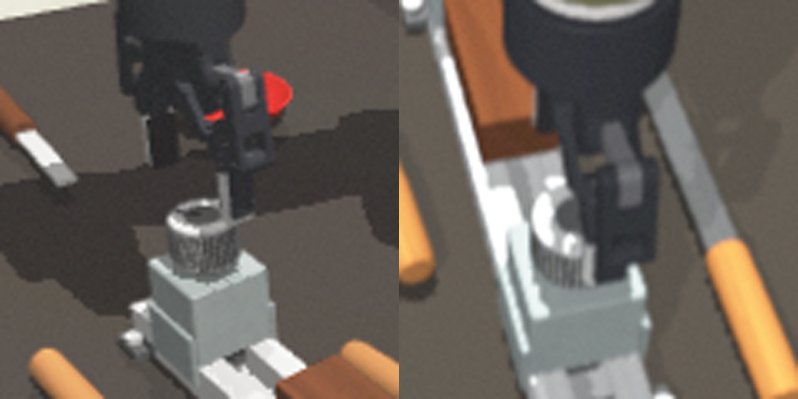

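View pics/w4.png

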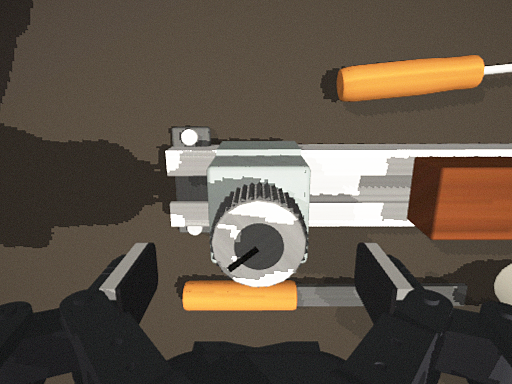

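All three views agree. In the wrist view the open tips are at (150,245)/(360,245), and in the scene view the tip is at (212,135). That puts the real pad tips about 46 mm behind the reported TCP when open, so about 33 mm behind when shut. I need a reported z of about 61 for a proper grip, so I'm going lower in checked steps.

Request:
servo_tool(
  motion=[
    {"claw": 0,"dp": [0.5,0,8],"rotation": [0,0.2,0]},
    {"claw": 0,"dp": [0,0,8],"rotation": [0,0,0]},
    {"claw": 0,"dp": [0,0,8],"rotation": [0,0,0]},
    {"claw": 0,"dp": [0,0,0],"rotation": [0,0,0]},
  ],
)

```text
time: 4.88
eef_pos: [541.6, -105.3, 73.6]
tcp_rot: [-0.0, -0.076, 0.997, -0.003]
wrist_force: [1.0, -0.2, 0.7]
opening: 85.8
```

```bash
python3 - <<'E'
from rel import *
rel([541,-104.6,61])
E
```

```text
t 4.88 tcp [ 541.6 -105.3   73.6] y-axis deg 98.77 z [ 0.    -0.006 -1.   ] F [ 1.  -0.2  0.7] T [ 0.02 -0.02  0.01] open 85.8 q6 -0.487
tool delta [ 0.5  0.9 12.6]
```

Request:
servo_tool(
  motion=[
    {"claw": 0,"dp": [0.5,1,7],"rotation": [-0.3,0,0]},
    {"claw": 0,"dp": [0,0,4],"rotation": [0,0,0]},
    {"claw": 0,"dp": [0,0,0],"rotation": [0,0,0]},
  ],
)

```text
time: 5.13
eef_pos: [540.0, -104.0, 60.1]
tcp_rot: [-0.001, -0.076, 0.997, 0.0]
wrist_force: [-0.3, -0.5, -0.5]
opening: 85.7
```

```bash
python3 - <<'E'
from rel import *
rel([541,-104.6,61])
w=shot('wrist','w5.png');c=shot('scene','s5.png')
cv2.imwrite('pics/m5.png',np.hstack([cv2.resize(c[80:200,130:250],(384,384)),w[:,100:420]])[:,:,::-1])
E
```

```text
t 5.13 tcp [ 540.  -104.    60.1] y-axis deg 98.77 z [-0.003  0.001 -1.   ] F [-0.3 -0.5 -0.5] T [-0.03  0.04  0.03] open 85.7 q6 -0.489
tool delta [-0.9 -0.7 -0.9]
```

View pics/m5.png

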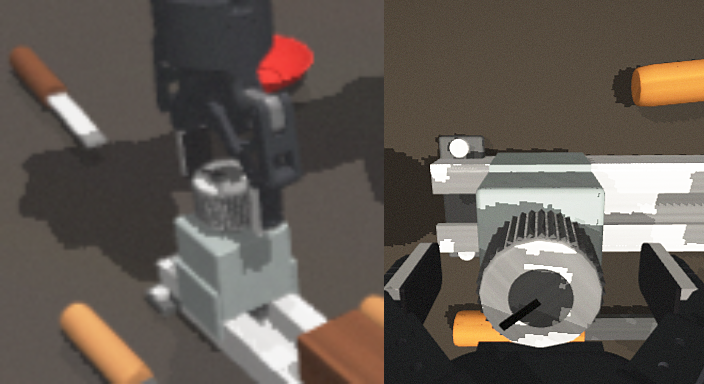

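The picture shows the open pads beside the knob, with the front tip at scene (214,151), just above the jaw's top. Closing.

Request:
servo_tool(
  motion=[
    {"claw": 0.2,"dp": [0,0,0],"rotation": [0,0,0]},
    {"claw": 0.4,"dp": [0,0,0],"rotation": [0,0,0]},
    {"claw": 0.6,"dp": [0,0,0],"rotation": [0,0,0]},
    {"claw": 0.7,"dp": [0,0,0],"rotation": [0,0,0]},
    {"claw": 0.7,"dp": [0,0,0],"rotation": [0,0,0]},
    {"claw": 0.7,"dp": [0,0,0],"rotation": [0,0,0]},
  ],
  newtons=30,
)

```text
time: 5.73
eef_pos: [541.1, -104.4, 62.1]
tcp_rot: [-0.0, -0.077, 0.997, -0.0]
wrist_force: [0.0, -0.8, -1.1]
opening: 45.2
```

```bash
python3 - <<'E'
from rel import *
rel([541,-104.6,61])
E
```

```text
t 5.73 tcp [ 541.1 -104.4   62.1] y-axis deg 98.78 z [-0. -0. -1.] F [ 0.  -0.8 -1.1] T [-0.01 -0.05 -0.02] open 45.2 q6 -0.489
tool delta [ 0.1 -0.2  1.1]
```

Gripped, opening 45 mm. Sliding the jaw along the rail.

Request:
servo_tool(
  motion=[
    {"claw": 0.7,"dp": [0,7,0],"rotation": [0,0,0]},
    {"claw": 0.7,"dp": [0,7,0],"rotation": [0,0,0]},
    {"claw": 0.7,"dp": [0,7,0],"rotation": [0,0,0]},
    {"claw": 0.7,"dp": [0,7,0],"rotation": [0,0,0]},
    {"claw": 0.7,"dp": [0,7,0],"rotation": [0,0,0]},
    {"claw": 0.7,"dp": [0,7,0],"rotation": [0,0,0]},
  ],
)

```text
time: 6.23
eef_pos: [535.0, -66.3, 62.1]
tcp_rot: [-0.0, -0.074, 0.997, -0.005]
wrist_force: [-0.8, -4.8, -1.4]
opening: 45.5
```

```bash
python3 - <<'E'
from rel import *
y=np.radians(8.77);d=96
rel([541-np.sin(y)*d,-104.5+np.cos(y)*d,61.5])
E
```

```text
t 6.23 tcp [535.  -66.3  62.1] y-axis deg 98.47 z [ 0.    -0.011 -1.   ] F [-0.8 -4.8 -1.4] T [-0.74  0.1   0.04] open 45.5 q6 -0.414
tool delta [ 0.2 57.3  0. ]
```

Request:
servo_tool(
  motion=[
    {"claw": 0.7,"dp": [0,7,0],"rotation": [-0.4,0,-0.3]},
    {"claw": 0.7,"dp": [0,7,0],"rotation": [0,0,0]},
    {"claw": 0.7,"dp": [0,7,0],"rotation": [0,0,0]},
    {"claw": 0.7,"dp": [0,7,0],"rotation": [0,0,0]},
    {"claw": 0.7,"dp": [0,7,0],"rotation": [0,0,0]},
  ],
)

```text
time: 6.65
eef_pos: [528.9, -28.4, 62.1]
tcp_rot: [-0.001, -0.077, 0.997, -0.002]
wrist_force: [-0.6, -4.7, -0.7]
opening: 44.8
```

```bash
python3 - <<'E'
from rel import *
y=np.radians(8.77);d=96
rel([541-np.sin(y)*d,-104.5+np.cos(y)*d,61.5])
E
```

```text
t 6.65 tcp [528.9 -28.4  62.1] y-axis deg 98.83 z [-0.001 -0.005 -1.   ] F [-0.6 -4.7 -0.7] T [-0.91 -0.01 -0.05] open 44.8 q6 -0.356
tool delta [-0.4 18.9  0.5]
```

Request:
servo_tool(
  motion=[
    {"claw": 0.7,"dp": [0,4,0],"rotation": [-0.2,0,0]},
    {"claw": 0.7,"dp": [0,4,0],"rotation": [0,0,0]},
    {"claw": 0.7,"dp": [0,3,0],"rotation": [0,0,0]},
    {"claw": 0.7,"dp": [0,3,0],"rotation": [0,0,0]},
  ],
)

```text
time: 6.98
eef_pos: [526.6, -13.4, 62.2]
tcp_rot: [-0.001, -0.078, 0.997, -0.002]
wrist_force: [1.4, -18.2, -4.4]
opening: 45.5
```

```bash
python3 - <<'E'
from rel import *
y=np.radians(8.77);d=96
rel([541-np.sin(y)*d,-104.5+np.cos(y)*d,61.5])
E
```

```text
t 6.98 tcp [526.6 -13.4  62.2] y-axis deg 98.9 z [-0.001 -0.005 -1.   ] F [  1.4 -18.2  -4.4] T [-3.62 -0.14  0.01] open 45.5 q6 -0.33
tool delta [-0.3  3.8  0.7]
```

Request:
servo_tool(
  motion=[
    {"claw": 0.7,"dp": [0,1,0],"rotation": [0,0,0]},
    {"claw": 0.7,"dp": [0,0,0],"rotation": [0,0,0]},
  ],
)

```text
time: 7.15
eef_pos: [526.6, -13.9, 62.1]
tcp_rot: [-0.001, -0.077, 0.997, -0.004]
wrist_force: [0.7, -4.0, 0.1]
opening: 44.9
```

```bash
python3 - <<'E'
from rel import *
st()
b=shot('side','d6.png');c=shot('scene','s6.png')
cv2.imwrite('pics/m6.png',np.hstack([cv2.resize(c[120:270,170:320],(399,399)),cv2.resize(b[130:300,190:360],(399,399))])[:,:,::-1])
E
```

```text
t 7.15 tcp [526.6 -13.9  62.1] y-axis deg 98.87 z [-0.001 -0.009 -1.   ] F [ 0.7 -4.   0.1] T [-0.35  0.03  0.02] open 44.9 q6 -0.328
```

View pics/m6.png

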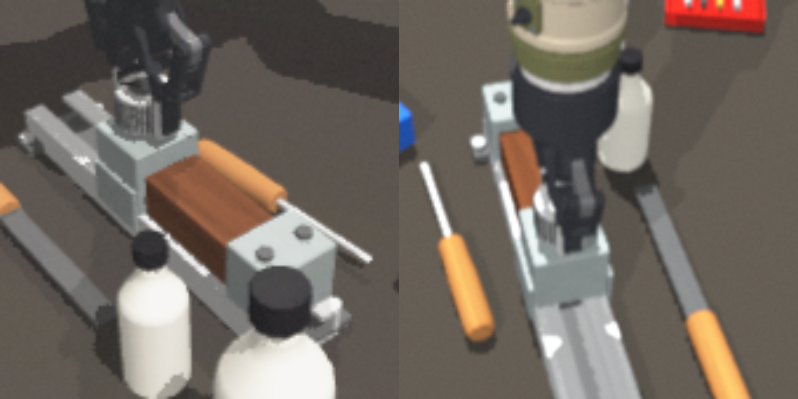

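The picture shows the jaw against the blank (scene crop (148,180)) and the blank against the fixed jaw (crop (235,240)). The bottle is standing. I'll press once more to make sure it is closed.

Request:
servo_tool(
  motion=[
    {"claw": 0.7,"dp": [0,2,0],"rotation": [-0.4,0,0]},
    {"claw": 0.7,"dp": [0,2.5,0],"rotation": [0,0,0]},
    {"claw": 0.7,"dp": [0,2.5,0],"rotation": [0,0,0]},
  ],
)

```text
time: 7.5
eef_pos: [526.6, -13.8, 62.1]
tcp_rot: [-0.001, -0.075, 0.997, -0.008]
wrist_force: [1.3, -13.5, -3.8]
opening: 44.9
```

```bash
python3 - <<'E'
from rel import *
st()
E
```

```text
t 7.5 tcp [526.6 -13.8  62.1] y-axis deg 98.62 z [-0.002 -0.016 -1.   ] F [  1.3 -13.5  -3.8] T [-2.52 -0.12  0.  ] open 44.9 q6 -0.319
```

Firm stop: no movement at 13.5 N. Now turning the screw clockwise (tool +z), watching the moment.

Request:
servo_tool(
  motion=[
    {"claw": 0.7,"dp": [0,0,0],"rotation": [-0.8,0,0]},
    {"claw": 0.7,"dp": [0,0,0],"rotation": [0,0,6]},
    {"claw": 0.7,"dp": [0,0,0],"rotation": [0,0,6]},
    {"claw": 0.7,"dp": [0,0,0],"rotation": [0,0,6]},
    {"claw": 0.7,"dp": [0,0,0],"rotation": [0,0,6]},
  ],
)

```text
time: 7.92
eef_pos: [526.5, -12.8, 62.1]
tcp_rot: [-0.002, 0.142, 0.99, 0.0]
wrist_force: [-0.9, -3.8, -0.9]
opening: 45.3
```

```bash
python3 - <<'E'
from rel import *
st()
w=shot('wrist','w7.png')
E
```

```text
t 7.92 tcp [526.5 -12.8  62.1] y-axis deg 73.66 z [-0.004  0.001 -1.   ] F [-0.9 -3.8 -0.9] T [-0.87 -0.1   0.1 ] open 45.3 q6 0.108
```

View pics/w7.png

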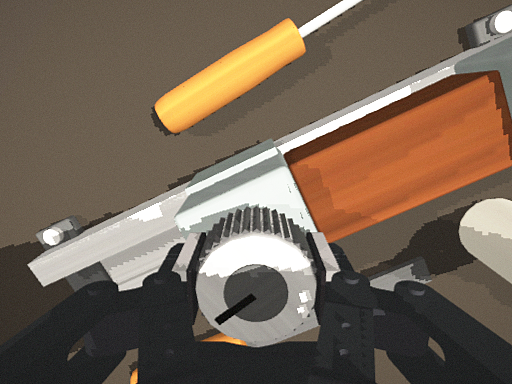

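The wrist picture shows the knob's mark, from (255,295) to (218,320), still in the same place relative to the fingers, so the head turns with the gripper. The reaction is about 0.1 N m. Continuing.

Request:
servo_tool(
  motion=[
    {"claw": 0.7,"dp": [0,0,0],"rotation": [0,0,6]},
    {"claw": 0.7,"dp": [0,0,0],"rotation": [0,0,6]},
    {"claw": 0.7,"dp": [0,0,0],"rotation": [0,0,6]},
    {"claw": 0.7,"dp": [0,0,0],"rotation": [0,0,6]},
    {"claw": 0.7,"dp": [0,0,0],"rotation": [0,0,6]},
  ],
)

```text
time: 8.38
eef_pos: [527.0, -12.0, 62.1]
tcp_rot: [-0.002, 0.4, 0.916, 0.001]
wrist_force: [-1.0, -4.1, -1.9]
opening: 45.2
```

```bash
python3 - <<'E'
from rel import *
st()
E
```

```text
t 8.38 tcp [527.  -12.   62.1] y-axis deg 42.83 z [-0.003  0.003 -1.   ] F [-1.  -4.1 -1.9] T [-0.84 -0.19  0.08] open 45.2 q6 0.647
```

Request:
servo_tool(
  motion=[
    {"claw": 0.7,"dp": [0,0,0],"rotation": [0,0,6]},
    {"claw": 0.7,"dp": [0,0,0],"rotation": [0,0,6]},
  ],
)

```text
time: 8.55
eef_pos: [527.3, -11.8, 62.1]
tcp_rot: [-0.002, 0.496, 0.868, 0.001]
wrist_force: [0.0, -3.5, -1.5]
opening: 45.4
```

```bash
python3 -c "
from rel import *
st()"
```

```text
t 8.55 tcp [527.3 -11.8  62.1] y-axis deg 30.53 z [-0.003  0.003 -1.   ] F [ 0.  -3.5 -1.5] T [-0.87 -0.17  0.04] open 45.4 q6 0.862
```

Request:
servo_tool(
  motion=[
    {"claw": 0.7,"dp": [0,0,0],"rotation": [0,0,5]},
  ],
)

```text
time: 8.63
eef_pos: [527.4, -11.7, 62.1]
tcp_rot: [-0.002, 0.534, 0.845, 0.001]
wrist_force: [0.6, -3.6, -1.7]
opening: 45.0
```

```bash
python3 -c "
from rel import *
st()"
```

```text
t 8.63 tcp [527.4 -11.7  62.1] y-axis deg 25.39 z [-0.003  0.003 -1.   ] F [ 0.6 -3.6 -1.7] T [-0.86 -0.13  0.02] open 45.0 q6 0.951
```

Request:
servo_tool(
  motion=[
    {"claw": 0.7,"dp": [0,0,0],"rotation": [0,0,6]},
    {"claw": 0.7,"dp": [0,0,0],"rotation": [0,0,6]},
  ],
)

```text
time: 8.8
eef_pos: [527.8, -11.6, 62.1]
tcp_rot: [-0.002, 0.622, 0.783, 0.001]
wrist_force: [0.5, -3.6, -1.4]
opening: 45.1
```

```bash
python3 -c "
from rel import *
st()"
```

```text
t 8.8 tcp [527.8 -11.6  62.1] y-axis deg 13.12 z [-0.002  0.004 -1.   ] F [ 0.5 -3.6 -1.4] T [-0.87 -0.17  0.07] open 45.1 q6 1.166
```

Request:
servo_tool(
  motion=[
    {"claw": 0.7,"dp": [0,0,0],"rotation": [0,0,6]},
    {"claw": 0.7,"dp": [0,0,0],"rotation": [0,0,6]},
  ],
)

```text
time: 8.97
eef_pos: [528.1, -11.6, 62.1]
tcp_rot: [-0.002, 0.702, 0.712, 0.001]
wrist_force: [-0.3, -4.4, -1.5]
opening: 45.0
```

```bash
python3 -c "
from rel import *
st()
shot('wrist','w8.png')"
```

```text
t 8.97 tcp [528.1 -11.6  62.1] y-axis deg 0.82 z [-0.001  0.004 -1.   ] F [-0.3 -4.4 -1.5] T [-0.92 -0.17  0.03] open 45.0 q6 1.38
```

View pics/w8.png

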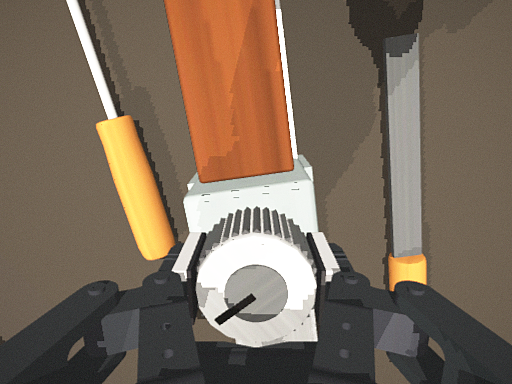

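The mark, from (255,295) to (218,320), still keeps its place between the fingers. Turned 98° so far, and no seat yet.

Request:
servo_tool(
  motion=[
    {"claw": 0.7,"dp": [0,0,0],"rotation": [0,0,6]},
    {"claw": 0.7,"dp": [0,0,0],"rotation": [0,0,6]},
  ],
)

```text
time: 9.18
eef_pos: [528.5, -11.6, 62.1]
tcp_rot: [-0.002, 0.774, 0.634, 0.001]
wrist_force: [1.0, -4.4, -1.3]
opening: 45.1
```

```bash
python3 -c "
from rel import *
st()"
```

```text
t 9.18 tcp [528.5 -11.6  62.1] y-axis deg -11.34 z [-0.001  0.003 -1.   ] F [ 1.  -4.4 -1.3] T [-0.99 -0.14  0.1 ] open 45.1 q6 1.593
```

Request:
servo_tool(
  motion=[
    {"claw": 0.7,"dp": [0,0,0],"rotation": [0,0,5]},
    {"claw": 0.7,"dp": [0,0,0],"rotation": [0,0,5]},
  ],
)

```text
time: 9.35
eef_pos: [528.8, -11.7, 62.1]
tcp_rot: [-0.001, 0.826, 0.564, 0.001]
wrist_force: [0.0, -4.8, -2.1]
opening: 45.5
```

```bash
python3 -c "
from rel import *
st()"
```

```text
t 9.35 tcp [528.8 -11.7  62.1] y-axis deg -21.31 z [-0.     0.003 -1.   ] F [ 0.  -4.8 -2.1] T [-1.   -0.18  0.32] open 45.5 q6 1.767
```

The moment jumped from 0.1 to 0.32 N m. Holding still one row to confirm.

Request:
servo_tool(
  motion=[
    {"claw": 0.7,"dp": [0,0,0],"rotation": [0,0,0]},
    {"claw": 0.7,"dp": [0,0,0],"rotation": [0,0,0]},
    {"claw": 0.7,"dp": [0,0,0],"rotation": [0,0,0]},
  ],
)

```text
time: 9.6
eef_pos: [528.8, -11.7, 62.1]
tcp_rot: [-0.001, 0.822, 0.569, 0.001]
wrist_force: [-0.0, -4.4, -1.4]
opening: 44.7
```

```bash
python3 -c "
from rel import *
st();shot('wrist','w9.png');st()"
```

```text
t 9.6 tcp [528.8 -11.7  62.1] y-axis deg -20.65 z [-0.001  0.003 -1.   ] F [-0.  -4.4 -1.4] T [-1.   -0.09  0.2 ] open 44.7 q6 1.755
t 9.65 tcp [528.8 -11.7  62.1] y-axis deg -20.67 z [-0.001  0.003 -1.   ] F [ 0.4 -4.9 -0.8] T [-0.94 -0.08  0.27] open 45.0 q6 1.756
```

View pics/w9.png

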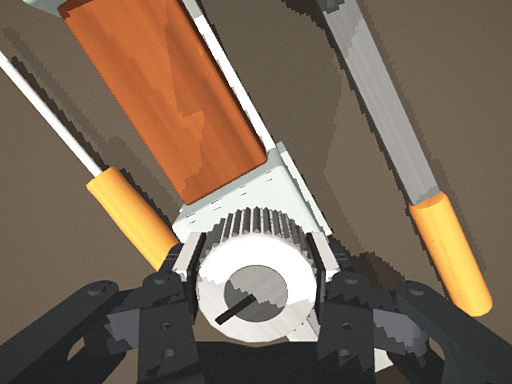

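Mark unchanged, no slip. The moment holds at 0.2-0.27 N m with the tool at rest, so the screw is seated. Letting go and rising.

Request:
servo_tool(
  motion=[
    {"claw": 0.3,"dp": [0,0,0],"rotation": [0,0,0]},
    {"claw": 0,"dp": [0,0,0],"rotation": [0,0,0]},
    {"claw": 0,"dp": [0,0,0],"rotation": [0,0,0]},
    {"claw": 0,"dp": [0,0,0],"rotation": [0,0,0]},
    {"claw": 0,"dp": [0,0,0],"rotation": [0,0,0]},
    {"claw": 0,"dp": [0,0,-10],"rotation": [0,0,0]},
    {"claw": 0,"dp": [0,0,-20],"rotation": [0,0,0]},
    {"claw": 0,"dp": [0,0,-20],"rotation": [0,0,0]},
    {"claw": 0,"dp": [0,0,-20],"rotation": [0,0,0]},
    {"claw": 0,"dp": [0,0,-20],"rotation": [0,0,0]},
  ],
)

```text
time: 10.48
eef_pos: [523.9, -6.9, 153.1]
tcp_rot: [-0.009, 0.82, 0.572, -0.0]
wrist_force: [0.6, 0.2, 0.9]
opening: 85.6
```

Request:
servo_tool(
  motion=[
    {"claw": 0,"dp": [0,0,-20],"rotation": [0,0,0]},
    {"claw": 0,"dp": [0,0,-20],"rotation": [0,0,0]},
    {"claw": 0,"dp": [0,0,-20],"rotation": [0,0,0]},
    {"claw": 0,"dp": [0,0,0],"rotation": [0,0,0]},
  ],
)

```text
time: 10.82
eef_pos: [526.1, -7.4, 223.8]
tcp_rot: [-0.007, 0.82, 0.573, 0.003]
wrist_force: [0.3, -0.4, 0.8]
opening: 85.0
```

```bash
python3 - <<'E'
from rel import *
st()
w=shot('wrist','w10.png');b=shot('side','d10.png');c=shot('scene','s10.png')
cv2.imwrite('pics/m10.png',np.hstack([cv2.resize(c[130:250,170:290],(400,400)),cv2.resize(w,(400,300))[:, :].copy() if 0 else cv2.resize(w[:,64:448],(400,400))])[:,:,::-1])
E
```

```text
t 10.82 tcp [526.1  -7.4 223.8] y-axis deg -20.09 z [-0.003  0.014 -1.   ] F [ 0.3 -0.4  0.8] T [-0.02 -0.03 -0.02] open 85.0 q6 1.746
```

View pics/m10.png

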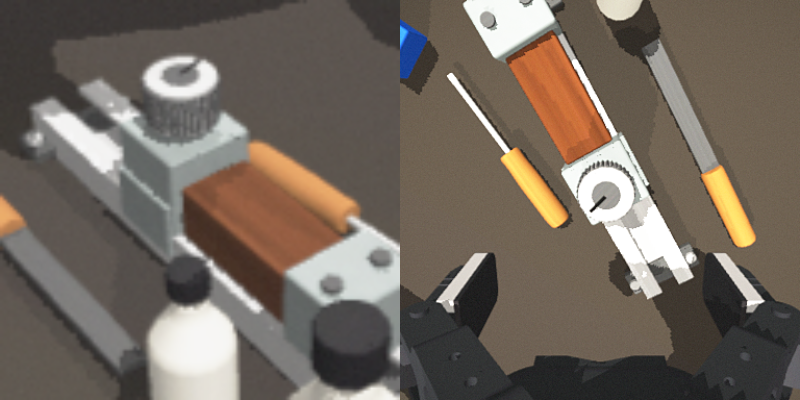

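```bash
python3 - <<'E'
import cv2
a=cv2.imread('pics/w10.png')[0:220,110:330]
cv2.imwrite('pics/w10z.png',cv2.resize(a,(594,594),interpolation=cv2.INTER_CUBIC))
E
```

```text
(no output)
```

View pics/w10z.png

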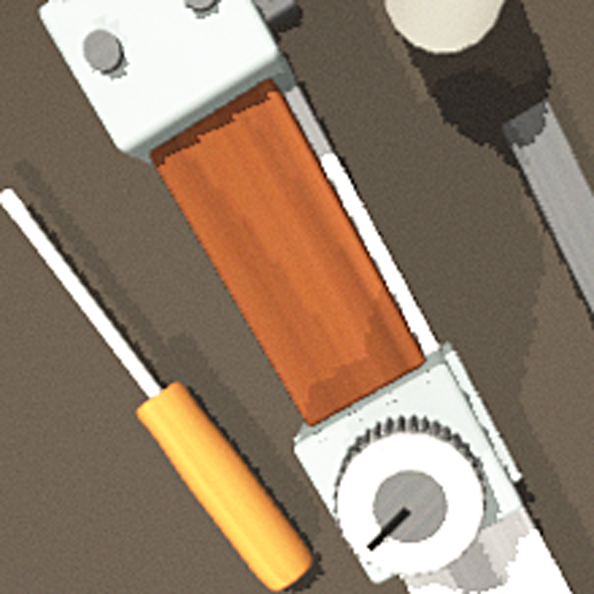

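```bash
python3 - <<'E'
from rel import *
f=lambda a,z:ray('wrist',110+a[0]/2.7,a[1]/2.7,z)
d=np.array([-np.sin(np.radians(8.77)),np.cos(np.radians(8.77)),0])
A=[f(a,84) for a in((128,155),(285,63))];B=[f(a,90) for a in((298,438),(445,350))];K=f((410,506),128)
print([d@(sum(A)/2-x) for x in (sum(B)/2,K)],K)
print(optics.calibration('wrist')['extrinsics'][:3,3])
C=[f(a,70) for a in((158,160),(310,427),(425,357))];print([d@(c-B[0]) for c in C],np.linalg.norm(C[0]-C[1]))
E
```

```text
[np.float64(104.28970155864913), np.float64(135.93697047109427)] [525.6474961 -13.2173271 128.       ]
[549.20891599  54.71359409 394.51782842]
[np.float64(103.00828831923218), np.float64(-0.7645939879193631), np.float64(1.2498251027905525)] 103.77821421604912
```

```bash
python3 - <<'E'
from rel import *
print(workorder.close_job());st()
E
```

```text
the job is handed in; nothing more can be done
None
the job is handed in; nothing more can be done
```

I slid the jaw about 92 mm along the rail by its thumbscrew head until the blank was held between both jaws. I then turned the screw about 120° clockwise until it seated, let go, rose clear and handed the job in at about 11 s of robot time.

**What the last checks showed:**
- **Jaw:** it did not move further when pressed with about 14 N. The last pictures show no gap at either end of the blank.
- **Thumbscrew:** the moment was about 0.1 N m at most while turning, rose to 0.32 N m at the seat, and held at 0.2–0.27 N m with the tool still. I stopped there. By the stated 1.5 N m per rad, that is about 0.2 rad past the seat, under the 0.5 limit. The mark on the head kept its place between the fingers, so nothing slipped.
- **Oil bottle and gripper:** the small bottle was standing. The gripper was open and clear, with no force on it.

**What disagreed:**
- **Fingertips:** they were about 33 mm shorter than the reported TCP says. My first grasp therefore closed on nothing above the knob. I worked out the offset from the pictures and went lower.
- **Jaw spacing:** by the wrist camera the jaws measured 104 mm apart, against a nominal 110 mm. I put that down to calibration and corner-picking error, so it rules out a gap only roughly.
- **Jaw position:** my first estimate plus the measured travel gives about 0.121 m, just under the 0.122 needed. That estimate is good only to a few mm, so I relied on the firm stop and the pictures.

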